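Dock a cartridge in a sloping toggle-clamp nest

ROBOT

A 7-joint arm with a two-finger parallel gripper is mounted at the origin on the work surface. World frame = base frame: x ahead of the robot, y to its left, z up, the work surface at z = 0. Lengths are in m, angles in rad, forces in N, time in s.
With the tool pointing down it reaches from about 0.35 to 0.775 m from the base axis. Payload 3.1 kg.
Tool frame: the origin (TCP) lies at the very end of the fingers, on their centre line; the grasp point (between the pads) lies 19 mm behind it (bot.grip_depth is the z of the grasp point in the tool frame, in m); z points along the fingers, y is the direction in which the jaws open and shut (so a half turn about z gives the same grasp; the last joint's range is limited). The gripper opens to 85 mm and grips with 20 to 120 N. Pads are 22 mm wide; open, the fingers measure 114 mm over their backs; the gripper's body (76 mm by 85 mm) begins 54 mm behind the grasp point. The pads swing forward as they close: fully open they stand 13 mm farther back than shut.
Start: joints at [-0.042, 0.311, 0.014, 1.512, -0.004, 1.319, -0.027], TCP at [0.55, 0, 0.209] pointing down, gripper open.
Joint ranges: [-2.7, 2.7], [-0.3, 1.91], [-1.27, 1.3], [0.12, 2.57], [-1.44, 4.58], [0.2, 2.03], [-3.05, 3.05]. Speed limits (rad/s): [2.79, 2.79, 3.14, 3.14, 3.14, 3.14, 3.14].

INTERFACE

Orientations are given as a rotation vector (axis times angle).
In Python, from bench import bot, effector, planner, optics, job, models, telemetry gives the robot as it stands. The module is installed in compiled form; this text tells all that it offers. Calls block until the motion is done:
- bot.movep(position, orientation): joint-space move of the TCP to a pose.
- bot.move_linear(position, rotation=None, max_speed=0.15, max_force=None): straight line of the TCP; rotation=None keeps the orientation; max_speed is the mean speed in m/s. With max_force (N) it stops when the force on the tool has changed by that much, and returns True; else False.
- bot.set_joints(angles): joint-space move.
- effector.set_gripper(opening, effort=None): finger opening in m; effort is the grip in N (None keeps the last); returns when the fingers have stopped.
- bot.pause(seconds).
- planner.inverse_kinematics(position, orientation): joint angles nearest the present ones, or None.
- optics.read_camera(name): name is "scene" or "side" or "wrist"; returns the picture (480x640x3 uint8, red, green, blue); there is no depth.
- optics.get_calibration(name): a dict with "intrinsics" (3x3 intrinsics, pixels), "k1" (the pictures are not rectified: a ray, as slopes to the right and down, at radius r is drawn at 1 + k1 r^2 times it, then the intrinsics apply), "xyz" and "orientation" of the camera in the world; the wrist camera has in their place "T_tool_cam" (4x4, takes a point from camera to tool coordinates, whose origin is the TCP and whose axes are the flange's). Camera axes: x right, y down, z forward; pixel columns grow to the right and rows downward; lengths in m; the calibration is good to about 2 mm. A picture is of the moment at which its call begins: read the wrist's pose just before it. get_calibration takes no time and is no camera call.
A pose or a line that the arm cannot do raises bot.PlanningError and nothing moves.
- job.job_done(): hands the job in, once; it reports no verdict.
Trained networks look in the newest picture that a camera, given by its name, has taken for a name from the list of things; names that differ only in an ending like _2 or _b are one class to them, and where a whole thing is asked for, a point or a joint stands for the part that bears it (a point fixed in the world has none). Each returns a list of dicts, best first, with "conf" (0 to 1); they miss things now and then, are a little off and sometimes report something else, mostly with a low value. They report only what shows in the picture. A call takes as long as a camera call.
- models.trace(camera, label): "region" (480x640 bool, what is visible of it) and "box" ([left, top, right, bottom] in pixels, round what is visible of it).
Readings, each from a call of its own:
- telemetry.get_clock(): time.
- telemetry.get_joints(): joint angles.
- telemetry.get_joint_velocities(): joint speeds.
- telemetry.get_joint_torque(): joint torques, N m.
- telemetry.get_ee_pos(): TCP position.
- telemetry.get_eef_rot(): TCP orientation.
- telemetry.get_force(): force on the tool from outside, world axes, zero at the start.
- telemetry.get_wrist_torque(): the same for the moment, N m.
- telemetry.get_gripper_width(): finger opening in m.
Only numpy, scipy, OpenCV 4.12 (cv2) and the standard library are available. Lean on these libraries where they do the work, as an engineer would, in place of code of your own. Each camera call takes 0.05 s, during which the arm holds its last target. There are 200 camera calls.

TASK

Lay the cartridge with the blue lid, lid up, on the raised black dock of the sloping nest, between the blue side guides and hard down against both bottom stops, and let go of it gently, without pushing the dock down. Then swing the red T-handle over until the clamp locks on the cartridge, let go for about a second so that the clamp holds by itself, and swing the handle all the way back open, leaving the cartridge in the nest, pressed fully down flat on the deck. Leave the other cartridges and things on the bench where they are.

Things in the scene. Friction and masses are not known exactly. Their poses are not given: they have to be found in the camera images.
- cartridge: White cartridge with a grey band, 46 (its x) x 72 (y) x 34 mm (z), about 140 g; on top a fixed blue lid (34 x 56 x 5 mm), total height 39 mm. Either way round serves. Origin: centre of its underside; z up through the lid. Grip it across its 46 mm.
- dock (a joint): How far the black dock (a block 34 mm along the seat's x, 56 mm along y, in the middle of the deck) is pressed in, m: 0 stands 5 mm proud of the deck, 0.005 flush. It carries the cartridge, slides stiffly (about 7 N) square to the deck and stays where it is left.
- nest: Fixed press nest on the bench: grey foot 150 x 220 mm, aluminium deck sloping 25 degrees, low edge to the robot (at yaw 0), with a toggle clamp at its left (+y). Carries the clamp. Origin: on the bench under the seat; z up, x from the low to the high side, y to the clamp.
- seat (a point): Point on the deck, 75 mm over the bench, where the centre of the docked cartridge's underside belongs (5 mm higher while the dock is up). x up the slope, y to the clamp, z square off the deck. Two dark bottom stops (y -29 and +29 mm, 12 wide, 14 high) face up-slope at x = -23. Two blue side guides 10 mm high, inner faces y -39 and +39, x -16 to +28. Deck spans x -53 to 57, y -65 to 140 mm.
- clamp_pivot (a point): Pivot of the clamp arm: x 0, y +100, z +60 mm of seat (same axes); the arm swings about its x. One rigid arm: a steel bar with the pad 100 mm from the pivot, and the handle with the red T-bar. Open, the bar stands square up beside the nest (to z 170); closed, it lies 60 mm over the deck, pad on the middle of the seat. Cheeks 70 mm high at the pivot.
- handle_bar (a point): Centre of the red T-bar at the end of the handle: a bar 16 mm thick and 90 mm long along the seat's x, 125 mm from clamp_pivot; a flat steel stem (12 mm wide along x, 9 mm thick) joins it at its middle.
- clamp_handle (a joint): Angle of the clamp arm, rad. 0: open on its stop, the handle stem rising 26 degrees above the seat's +y axis. It grows as the handle swings up and towards the nest: centre 0.75, 1.50 on a docked cartridge (stem 112 degrees from +y), 1.55 end stop. An over-centre spring drives it away from 0.75 both ways: about 14 N at the T-bar near each end.
- clamp_pad: Black rubber pad of the clamp, 22 mm across, which presses the cartridge's lid with about 10 to 20 N when locked.
- spare_a: Bystander: finished cartridge with an orange lid, same size, 39 mm high.
- spare_b: Bystander: finished cartridge with a green lid, same size, 39 mm high.
- tube_rack: Bystander: orange tube rack, 75 x 130 x 68 mm, left of the nest.
- wash_bottle: Bystander: white bottle, 66 mm across, 160 mm high.
- tip_box: Bystander: blue tip box 85 x 120 x 55 mm.
- mouse: Bystander: black computer mouse 100 x 58 x 26 mm.

How it is judged:
By the outcome, as a careful person would: the job done as asked, in the order asked, and still so for the second after the job is handed in, with the robot touching nothing.
It also fails if it takes over 72 s, if anything falls off the work surface, if the arm or the gripper's body presses on something with over 40 N, if the wrist force passes 120 N, or if a joint passes its speed limit or range.

## Working session

There is one attempt and no reset: what is moved stays moved. The work goes in short steps, each a Python script; the robot and the scene stay as the last script left them, time stands still between calls to the robot, and variables do not carry over. Pictures are saved under pics/ and viewed, about 8 in all and at most 12, crops included, and the job is handed in when it is done.

```bash
mkdir -p pics; ls; python3 - <<'E'
from bench import *
from bench import bot,optics,models,telemetry
import cv2,numpy as np
np.set_printoptions(precision=4,suppress=True)
for c in ("scene","side"):
    im=optics.read_camera(c); cv2.imwrite(f"pics/{c}0.png",im[:,:,::-1])
    for n in ("cartridge","nest","clamp_handle","clamp_pad","dock","spare_a","handle_bar"):
        r=models.trace(c,n)
        print(c,n,[(round(d["conf"],2),d["box"]) for d in r[:4]])
    print(optics.get_calibration(c))
print(optics.get_calibration("wrist"),bot.grip_depth,telemetry.get_eef_rot(),telemetry.get_clock())
E
```

```text
pics
scene cartridge [(0.71, [209.1, 287.7, 239.1, 311.4]), (0.45, [339.5, 181.7, 380.1, 240.8])]
scene nest [(0.96, [305.2, 183.0, 388.4, 313.5])]
scene clamp_handle [(0.73, [338.2, 182.9, 377.7, 239.4])]
scene clamp_pad [(0.2, [209.9, 286.5, 238.0, 312.8])]
scene dock [(0.64, [333.1, 256.8, 349.0, 272.2])]
scene spare_a [(0.92, [190.9, 324.4, 227.7, 356.6]), (0.55, [257.7, 318.8, 289.2, 351.5])]
scene handle_bar [(0.62, [337.6, 181.9, 377.2, 236.8]), (0.41, [329.8, 256.0, 353.0, 272.3])]
{'intrinsics': array([[567.6342,   0.    , 324.4267],
       [  0.    , 567.6342, 245.9537],
       [  0.    ,   0.    ,   1.    ]]), 'k1': 0.0530419937033557, 'xyz': array([ 1.2829, -0.701 ,  1.3154]), 'orientation': array([-2.2881, -0.9287,  0.3584])}
side cartridge [(0.9, [377.7, 216.1, 403.9, 239.1])]
side nest [(0.61, [293.8, 245.2, 365.3, 331.0])]
side clamp_handle [(0.83, [329.8, 245.5, 366.0, 315.9])]
side clamp_pad []
side dock [(0.66, [312.3, 257.3, 323.2, 279.8])]
side spare_a [(0.85, [324.7, 211.7, 340.8, 235.7]), (0.58, [291.1, 246.2, 363.0, 330.8])]
side handle_bar [(0.92, [328.1, 249.7, 365.1, 317.1]), (0.52, [297.6, 245.7, 365.2, 317.3])]
{'intrinsics': array([[460.7458,   0.    , 320.1495],
       [  0.    , 460.7458, 241.3402],
       [  0.    ,   0.    ,   1.    ]]), 'k1': -0.018514945965195068, 'xyz': array([0.478 , 0.8495, 0.9953]), 'orientation': array([-0.2349,  2.833 , -1.1918])}
{'intrinsics': array([[421.478 ,   0.    , 321.423 ],
       [  0.    , 421.478 , 236.7728],
       [  0.    ,   0.    ,   1.    ]]), 'k1': -0.050548939297238464, 'T_tool_cam': array([[ 0.0004, -0.9513, -0.3083,  0.0789],
       [ 1.    ,  0.0005, -0.0001, -0.0002],
       [ 0.0002, -0.3083,  0.9513, -0.1635],
       [ 0.    ,  0.    ,  0.    ,  1.    ]])} -0.0187 [2.2213 2.2214 0.0001] 0.8
```

View pics/scene0.png

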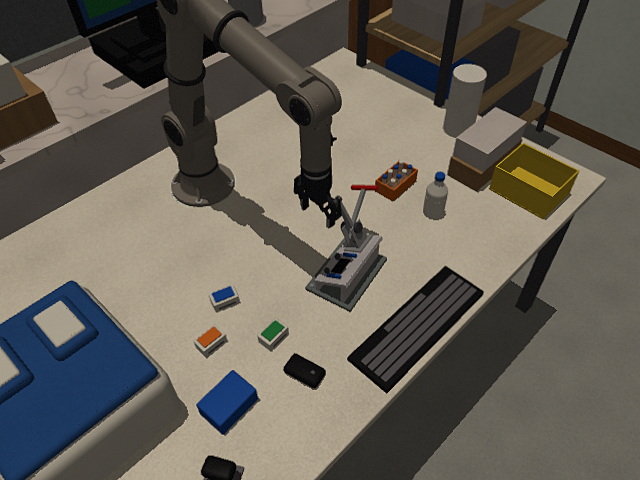

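View pics/side0.png

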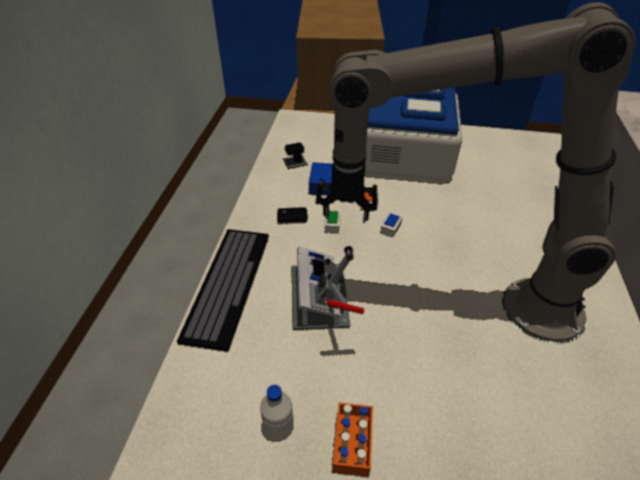

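```bash
cat > h.py <<'E'
from bench import bot,effector,planner,optics,job,models,telemetry
import cv2,numpy as np
from scipy.spatial.transform import Rotation as R
from scipy.optimize import least_squares
np.set_printoptions(precision=4,suppress=True)
def T(xyz,rv):
    M=np.eye(4);M[:3,:3]=R.from_rotvec(rv).as_matrix();M[:3,3]=xyz;return M
def tool(): return T(telemetry.get_ee_pos(),telemetry.get_eef_rot())
def cal(c,tl=None):
    k=optics.get_calibration(c)
    M=tl@k["T_tool_cam"] if c=="wrist" else T(k["xyz"],k["orientation"])
    return k["intrinsics"],k["k1"],M
def proj(C,P):
    K,k1,M=C; p=(np.asarray(P)-M[:3,3])@M[:3,:3]; s=p[:,:2]/p[:,2:]
    s=s*(1+k1*(s**2).sum(1,keepdims=True)); return s@K[:2,:2].T+K[:2,2]
def ray(C,uv,z):
    K,k1,M=C; s=cv2.undistortPoints(np.float64(uv).reshape(-1,1,2),K,np.array([k1,0,0,0.]))[:,0]
    d=np.c_[s,np.ones(len(s))]@M[:3,:3].T; return M[:3,3]+d*((z-M[2,3])/d[:,2:])
def down(yaw): # tool down, jaws (tool y) along world angle yaw ; yaw=0 -> jaws along x = start
    return (R.from_rotvec([0,0,yaw])*R.from_rotvec([2.22144,2.22144,0])).as_rotvec()
def nestT(x,y,yaw):
    N=np.eye(4);N[:3,:3]=(R.from_rotvec([0,0,yaw])*R.from_rotvec([0,-np.radians(25),0])).as_matrix();N[:3,3]=[x,y,.075];return N
def tp(M,P): return np.asarray(P)@M[:3,:3].T+M[:3,3]
E
python3 - <<'E'
from h import *
S=cal("scene");D=cal("side")
print("cart",ray(S,[[224,297.5]],.035),ray(D,[[391.5,221]],.035))
print("dock",ray(S,[[341,264.5]],.08),ray(D,[[317.7,268.5]],.08))
print("orange",ray(S,[[209,339]],.035),"green",ray(S,[[273,333]],.035),ray(D,[[333,219]],.035))
c=ray(S,[[224,297.5]],.035)[0]; n=ray(S,[[341,264.5]],.08)[0]
for i,(p,z) in enumerate(((c,.25),(n+[0,.03,0],.42))):
    bot.movep([p[0],p[1]-(.03 if i==0 else .0),z],down(0))
    bot.pause(.3)
    t=tool(); im=optics.read_camera("wrist"); cv2.imwrite(f"pics/w{i}.png",im[:,:,::-1]); np.save(f"t{i}.npy",t)
    for l in ("cartridge","nest","dock","handle_bar"):
        r=models.trace("wrist",l); print(l,[(round(d["conf"],2),d["box"]) for d in r[:3]])
        if r: np.save(f"m{i}_{l}.npy",r[0]["region"])
print(telemetry.get_clock())
E
```

```text
cart [[ 0.4386 -0.2583  0.035 ]] [[ 0.4284 -0.2462  0.035 ]]
dock [[0.6154 0.0229 0.08  ]] [[0.6157 0.0299 0.08  ]]
orange [[ 0.5135 -0.3684  0.035 ]] green [[ 0.6201 -0.241   0.035 ]] [[ 0.61   -0.2247  0.035 ]]
cartridge [(0.65, [271.5, 105.4, 348.4, 196.7])]
nest []
dock []
handle_bar [(0.39, [364.4, 222.9, 417.4, 302.0])]
cartridge [(0.86, [194.8, 332.5, 226.3, 382.8])]
nest [(0.68, [169.8, 0.0, 384.7, 240.6])]
dock [(0.83, [303.0, 169.9, 336.9, 215.7])]
handle_bar [(0.73, [167.2, 0.2, 287.5, 171.7])]
4.6417
```

```bash
python3 -c "
import cv2,numpy as np
a=cv2.imread('pics/w0.png');b=cv2.imread('pics/w1.png')
cv2.imwrite('pics/c0.png',cv2.resize(a[80:320,220:480],None,fx=2.4,fy=2.4,interpolation=2))
cv2.imwrite('pics/c1.png',cv2.resize(b[0:260,150:410],None,fx=2.3,fy=2.3,interpolation=2))"
```

```text
(no output)
```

View pics/c0.png

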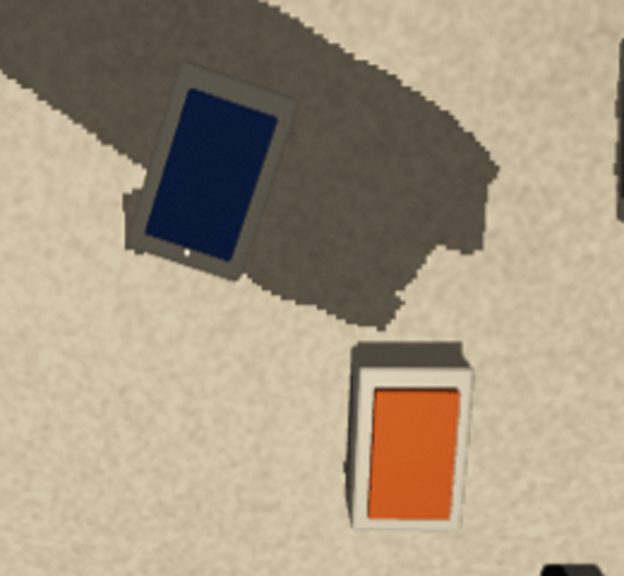

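View pics/c1.png

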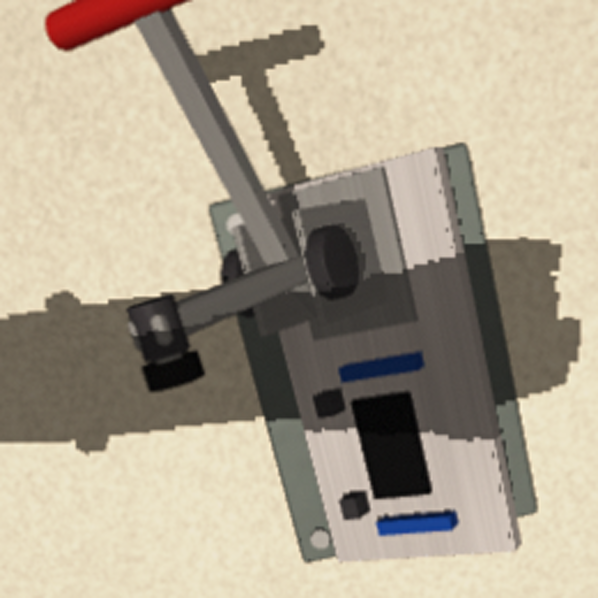

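```bash
cat >> h.py <<'E'
def sub(im,uv,w=4):
    g=cv2.cvtColor(im,cv2.COLOR_RGB2GRAY); p=np.float32(uv).reshape(-1,1,2)
    return cv2.cornerSubPix(g,p.copy(),(w,w),(-1,-1),(3,30,.01))[:,0]
def fitnest(C,P,uv,x0): 
    r=least_squares(lambda q:(proj(C,tp(nestT(*q),P))-uv).ravel(),x0,loss="soft_l1",x_scale=[.01,.01,.1]); return r.x,r.fun.reshape(-1,2)
def fitbox(C,P,uv,x0):
    def f(q): 
        M=T([q[0],q[1],0],[0,0,q[2]]); return (proj(C,tp(M,P))-uv).ravel()
    r=least_squares(f,x0,x_scale=[.01,.01,.1]); return r.x,r.fun.reshape(-1,2)
LID=np.array([[-17,28,39],[17,28,39],[17,-28,39],[-17,-28,39]])/1000.
NP=np.array([[-17,28,5],[17,28,5],[17,-28,5],[-17,-28,5],[57,140,0],[57,-65,0],[-53,-65,0]])/1000.
E
python3 - <<'E'
from h import *
rd=lambda f:cv2.imread(f)[:,:,::-1].copy()
a=np.array([[190,88],[278,118],[232,262],[145,235]])/2.4+[220,80]-.3
s=sub(rd("pics/w0.png"),a); C=cal("wrist",np.load("t0.npy"))
print(s-a); print("cart",fitbox(C,LID,s,[.43,-.25,-.3]))
b=np.array([[353,402],[410,392],[431,491],[374,499],[434,149],[517,550],[340,560]])/2.3+[150,0]-.3
s=b.copy(); s[:4]=sub(rd("pics/w1.png"),b[:4]); C=cal("wrist",np.load("t1.npy"))
print(s-b); q,r=fitnest(C,NP,s,[.615,.025,.15]); print("nest",q,r)
# closer look
bot.movep([q[0],q[1]-.12,.27],down(0)); bot.pause(.3)
t=tool(); im=optics.read_camera("wrist"); cv2.imwrite("pics/w2.png",im[:,:,::-1]); np.save("t2.npy",t)
C=cal("wrist",t); u=proj(C,tp(nestT(*q),NP)); s=sub(im,u[:4],5); print(u,s-u[:4])
print("nest dock only",fitnest(C,NP[:4],s,q))
o=im[:,:,::-1].copy()
for p in u: cv2.circle(o,tuple(np.int32(p.round())),2,(0,255,0),1)
for p in s: cv2.circle(o,tuple(np.int32(p.round())),1,(255,0,255),-1)
x0,y0=np.int32(u[:4].mean(0))-[130,110]; x0,y0=max(x0,0),max(y0,0)
print(x0,y0); cv2.imwrite("pics/c2.png",cv2.resize(o[y0:y0+220,x0:x0+260],None,fx=2.5,fy=2.5,interpolation=2))
E
```

```text
[[-0.1902 -0.1737]
 [-0.097  -0.0342]
 [-1.1952 -0.2338]
 [-0.2813 -0.7349]]
cart (array([ 0.4262, -0.2526, -0.3228]), array([[-0.2423, -0.4631],
       [ 0.4459, -0.1493],
       [ 0.2711,  0.4421],
       [-0.4782,  0.2469]]))
[[-2.2135  0.6807]
 [-0.4269 -0.4224]
 [ 0.253   0.6957]
 [-1.743  -1.4295]
 [ 0.      0.    ]
 [ 0.      0.    ]
 [ 0.      0.    ]]
nest [0.6144 0.0228 0.2265] [[ 0.8193 -1.62  ]
 [-0.9292 -0.0191]
 [-0.5442  0.5502]
 [ 1.8724  1.5901]
 [ 0.0227 -2.2162]
 [ 0.1542  0.1419]
 [-0.6292  0.8604]]
[[ 290.8852   17.231 ]
 [ 329.7096    3.6275]
 [ 345.3059   80.3432]
 [ 307.3856   89.9665]
 [ 349.8681 -191.3358]
 [ 404.7856  117.5361]
 [ 284.2937  141.0794]] [[-0.     -0.    ]
 [ 1.1453  2.3877]
 [ 0.8353  0.8815]
 [-2.9724 -0.8308]]
nest dock only (array([0.6141, 0.0223, 0.1962]), array([[ 0.5207, -0.3002],
       [-0.3397, -1.3719],
       [-2.2034,  0.5262],
       [ 1.4492,  1.006 ]]))
188 0
```

View pics/c2.png

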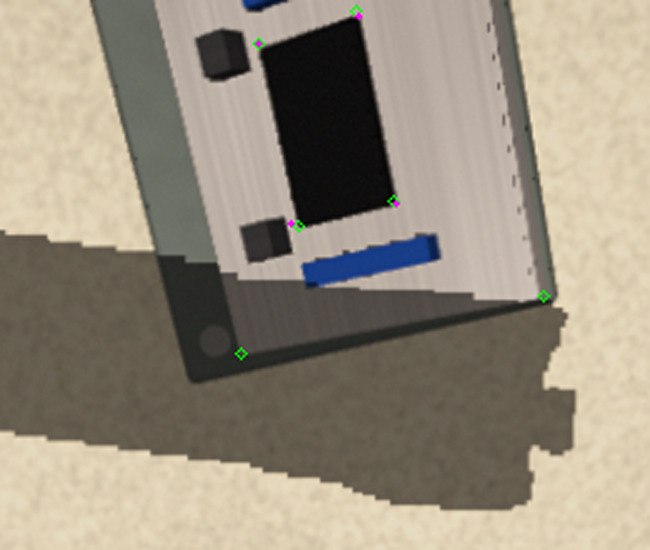

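```bash
cat > nf.py <<'E'
from h import *
B=np.array([[x,y,z] for x in(-17,17) for y in(-28,28) for z in(0,5)])/1000.
def contour(f,seed):
    g=cv2.GaussianBlur(cv2.resize(cv2.cvtColor(cv2.imread(f),cv2.COLOR_BGR2GRAY),None,fx=4,fy=4,interpolation=1),(5,5),0)
    m=(g<32).astype(np.uint8); n,l=cv2.connectedComponents(m); m=(l==l[int(seed[1]*4),int(seed[0]*4)]).astype(np.uint8)
    c=max(cv2.findContours(m,0,1)[0],key=len)[:,0]; print(f,cv2.boundingRect(c)); return ((c+.5)/4-.5)[::4]
def f(q,its):
    o=[]
    for C,c,dk in its:
        h=cv2.convexHull(np.float32(proj(C,tp(nestT(*q),B))))
        o+=[cv2.pointPolygonTest(h,(float(x),float(y)),True) for x,y in c]
    return np.array(o)
its=[(cal("wrist",np.load("t1.npy")),contour("pics/w1.png",(320,193)),0),(cal("wrist",np.load("t2.npy")),contour("pics/w2.png",(319,48)),0)]
for I in (its[:1],its[1:],its):
    r=least_squares(f,[.614,.0225,.21],args=(I,),loss="soft_l1",x_scale=[.01,.01,.1],diff_step=1e-3)
    print(r.x,np.abs(f(r.x,I)).mean())
q=r.x
u=proj(its[1][0],tp(nestT(*q),NP)); print("deck corners pred",u[5:],"seen",np.array([[545,298],[240,355]])/2.5+[188,0]-.3)
u=proj(its[0][0],tp(nestT(*q),NP)); print(u[4:],"seen",np.array([[434,149],[517,550],[340,560]])/2.3+[150,0]-.3)
N=nestT(*q); print("handle",tp(N,[[0,.212,.115]]))
E
python3 nf.py
python3 - <<'E'
from h import *
q=[.614,.0225,.21];N=nestT(*q)
# tool z=-seat z; try both flips and IK from pick pose
Rs=N[:3,:3]
print("j now",telemetry.get_joints())
def ik(p,rv): return planner.inverse_kinematics(p,rv)
for s in (1,-1):
    Rt=Rs@np.array([[0,s,0],[s,0,0],[0,0,-1.]]).T   # columns: tool x = s*seat y, tool y = s*seat x
    print("place",s,ik(tp(N,[[0,0,.015]])[0],R.from_matrix(Rt).as_rotvec()),ik(tp(N,[[0,0,.1]])[0],R.from_matrix(Rt).as_rotvec()))
    Rt=Rs@np.array([[s,0,0],[0,-s,0],[0,0,-1.]])
    for P in ([-.028,.212,.105],[-.028,.1,.175],[-.028,.053,.166],[-.028,.212,.2]): print("bar",s,ik(tp(N,[P])[0],R.from_matrix(Rt).as_rotvec()))
for y in (-.3228,np.pi-.3228,-np.pi-.3228): print("pick",y,ik([.426,-.2526,.008],down(y)))
E
```

```text
pics/w1.png (1212, 683, 135, 182)
pics/w2.png (1171, 30, 211, 331)
[0.614  0.0225 0.2353] 1.181701438487295
[0.6139 0.0214 0.2133] 1.4927774962330458
[0.6139 0.0217 0.2206] 1.3815933138471483
deck corners pred [[403.7278 119.4216]
 [283.3408 142.0455]] seen [[405.7 118.9]
 [283.7 141.7]]
[[338.8168  63.4047]
 [373.9856 240.0845]
 [296.2591 244.6406]] seen [[338.3957  64.4826]
 [374.4826 238.8304]
 [297.5261 243.1783]]
handle [[0.5201 0.218  0.1792]]
j now [ 0.1153  0.4455  0.0206  1.1714 -0.0092  1.5234  0.1359]
place 1 [ 0.0864  0.2733 -0.1125  1.9898 -0.1177  0.4541  0.2893] [ 0.0869  0.105  -0.0849  1.9763 -0.1366  0.6377  0.3068]
bar 1 [-0.3214  0.065  -0.2193  2.0425  0.2554  0.635  -2.0734]
bar 1 [-0.1138 -0.0995 -0.1178  2.0324 -0.0024  0.7718 -1.593 ]
bar 1 [-0.0667 -0.0776 -0.0376  2.0343 -0.0693  0.7518 -1.4254]
bar 1 [-0.2122 -0.1014 -0.3233  1.9724  0.14    0.8555 -1.9715]
place -1 [-0.3495  0.2799  0.4031  2.0055 -0.4457  0.4875 -2.5608] [-0.2781  0.0983  0.3086  1.9886 -0.2134  0.6435 -2.765 ]
bar -1 [-0.2127  0.0703 -0.3331  2.039   0.2717  0.6376  1.0543]
bar -1 [-0.0478 -0.0982 -0.1782  2.0305 -0.0134  0.7716  1.5592]
bar -1 [ 0.052  -0.0745 -0.1488  2.0308 -0.0848  0.7522  1.7312]
bar -1 [-0.2345 -0.1014 -0.3031  1.9731  0.1435  0.856   1.1666]
pick -0.3228 [ 0.3909  0.4175  0.1384  1.9171 -0.0771  0.8119  0.2478]
pick 2.818792653589793 [-0.3006  0.6824  1.1256  1.9406 -0.7383  1.0078 -2.2933]
pick -3.464392653589793 [-0.3006  0.6824  1.1256  1.9406 -0.7383  1.0078 -2.2933]
```

```bash
cat >> nf.py <<'E'
def f2(p,I):
    o=[]
    for C,c,_ in I:
        b=B*[p[3],p[4],1]; h=cv2.convexHull(np.float32(proj(C,tp(nestT(*p[:3]),b))))
        o+=[cv2.pointPolygonTest(h,(float(x),float(y)),True) for x,y in c]
    return np.array(o)
for I in (its[:1],its[1:],its):
    r=least_squares(f2,[*q,1,1],args=(I,),loss="soft_l1",x_scale=[.01,.01,.1,.1,.1],diff_step=1e-3); print("free",r.x,np.abs(f2(r.x,I)).mean())
G=np.array([[-16,-39,10],[28,-39,10],[-16,-39,0],[28,-39,0]])/1e3
print("guide pred",proj(its[1][0],tp(nestT(*q),G)),"seen top",np.array([[303,265],[428,236]])/2.5+[188,0])
E
python3 nf.py | tail -8
python3 - <<'E'
from h import *
rv=down(-.3228)
bot.movep([.4262,-.2526,.10],rv)
bot.move_linear([.4262,-.2526,.006],rv,max_speed=.1)
effector.set_gripper(.02,40); print("w",telemetry.get_gripper_width(),telemetry.get_force())
bot.move_linear([.4262,-.2526,.18],rv,max_speed=.15); bot.pause(.2)
print(telemetry.get_gripper_width(),telemetry.get_force(),telemetry.get_clock(),telemetry.get_joints())
im=optics.read_camera("wrist"); cv2.imwrite("pics/w3.png",im[:,:,::-1])
E
```

```text
free [0.6139 0.0227 0.2196 0.9035 0.9473] 0.2146810829927632
free [0.614  0.0216 0.2222 0.9225 0.9623] 0.10206958250980454
free [0.614  0.0218 0.2218 0.919  0.9608] 0.2778737883908307
guide pred [[308.0536 105.2344]
 [358.1414  93.8233]
 [313.3104 103.9864]
 [362.4365  92.8113]] seen top [[309.2 106. ]
 [359.2  94.4]]
w 0.04409803221981449 [-1.1905  0.6264  5.3552]
0.044196963796532346 [ 0.218   0.0659 -1.988 ] 10.0583 [ 0.3705  0.2188  0.1555  1.7108 -0.0357  1.2163  0.2121]
```

View pics/w3.png

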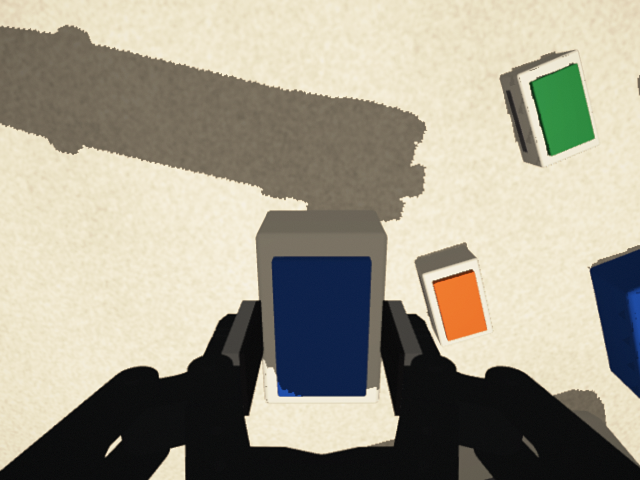

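```bash
cat >> h.py <<'E'
Q=[.6145,.0215,.222]; N=nestT(*Q)
RP=R.from_matrix(N[:3,:3]@np.array([[0,-1,0],[-1,0,0],[0,0,-1.]])).as_rotvec()
def sp(x,y,z): return tp(N,[[x/1e3,y/1e3,z/1e3]])[0]
def seatpos(): return (telemetry.get_ee_pos()-N[:3,3])@N[:3,:3]*1e3
def seatF(): return telemetry.get_force()@N[:3,:3]
E
python3 - <<'E'
from h import *
k=optics.get_calibration("wrist"); C=(k["intrinsics"],k["k1"],k["T_tool_cam"])
p=ray(C,[[273,257],[370,257],[366,396],[279,396]],-.033); print(p,p.mean(0))
off=p.mean(0)[0]
try:
    bot.movep([.52,-.17,.30],RP); print(telemetry.get_joints())
    bot.move_linear(sp(6,off*1e3,60),RP,max_speed=.15)
    bot.pause(.2); print(seatpos(),telemetry.get_clock())
    im=optics.read_camera("wrist"); cv2.imwrite("pics/w4.png",im[:,:,::-1])
except bot.PlanningError as e: print("ERR",e)
E
```

```text
[[ 0.0294 -0.0162 -0.033 ]
 [ 0.0295  0.0159 -0.033 ]
 [-0.0261  0.0166 -0.033 ]
 [-0.0262 -0.016  -0.033 ]] [ 0.0016  0.0001 -0.033 ]
[ 0.113  -0.0044  0.3659  1.749  -0.3129  1.0761 -2.3353]
[ 6.2499  1.1472 60.3478] 14.3917
```

```bash
python3 - <<'E'
from h import *
print(bot.move_linear(sp(5,1.6,20),RP,max_speed=.08,max_force=8)); bot.pause(.2); print(seatpos(),seatF())
print(bot.move_linear(sp(5,1.6,14.5),RP,max_speed=.02,max_force=4)); bot.pause(.2); print(seatpos(),seatF())
print(bot.move_linear(sp(-6,1.6,14.5),RP,max_speed=.012,max_force=4)); print(seatpos(),seatF()); bot.pause(.3); print(seatpos(),seatF(),telemetry.get_clock())
im=optics.read_camera("side"); cv2.imwrite("pics/s1.png",im[:,:,::-1])
E
```

```text
False
[ 5.6305  1.4354 20.5045] [-0.4803  0.1351 -1.7442]
False
[ 5.0705  1.5906 14.5354] [-0.9636  0.1375 -1.7795]
True
[-0.2367  1.5098 14.6529] [ 1.0214 -0.0721 -0.1794]
[-0.2418  1.5154 14.4032] [ 2.9223 -0.9524  0.892 ] 16.8583
```

```bash
python3 - <<'E'
from h import *
x,y,z=seatpos()
print(bot.move_linear(sp(x,y,9.5),RP,max_speed=.008,max_force=3)); print(seatpos(),seatF()); bot.pause(.3); print(seatpos(),seatF(),telemetry.get_clock())
E
```

```text
True
[-0.1375  1.6418 11.6828] [ 0.9857 -0.1457  2.0274]
[ 0.303   1.5713 11.7133] [-1.3585  0.3116 -0.1674] 17.625
```

```bash
python3 - <<'E'
from h import *
x,y,z=seatpos()
print(bot.move_linear(sp(-.3,1.6,11.2),RP,max_speed=.004,max_force=4)); print(seatpos(),seatF()); bot.pause(.2); print(seatpos(),seatF())
print(bot.move_linear(sp(-.6,1.6,11.0),RP,max_speed=.004,max_force=3)); print(seatpos(),seatF()); bot.pause(.2); print(seatpos(),seatF(),telemetry.get_clock())
im=optics.read_camera("wrist"); cv2.imwrite("pics/w5.png",im[:,:,::-1])
E
```

```text
False
[ 1.0616  1.333  11.6958] [1.687  0.3674 2.2782]
[ 1.0027  1.374  11.6533] [ 2.1196 -0.4141  2.6089]
False
[ 0.9873  1.347  11.6141] [2.4974 0.9227 5.0946]
[ 1.0298  1.3484 11.6158] [2.5137 1.039  5.364 ] 19.4
```

View pics/w5.png

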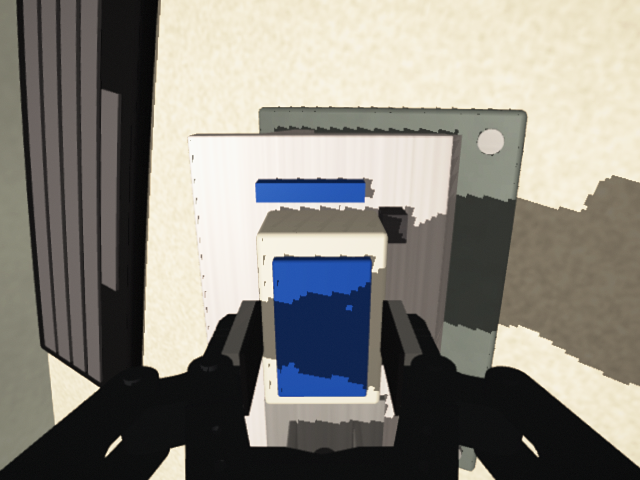

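```bash
python3 - <<'E'
from h import *
bot.move_linear(sp(-.4,1.5,11.6),RP,max_speed=.004); bot.pause(.2); print(seatpos(),seatF())
effector.set_gripper(.050); bot.pause(.2); print(seatpos(),seatF(),telemetry.get_gripper_width())
effector.set_gripper(.062); print(seatpos(),seatF(),telemetry.get_gripper_width())
t=tool(); im=optics.read_camera("wrist"); cv2.imwrite("pics/w6.png",im[:,:,::-1])
bot.move_linear(sp(0,1.5,75),RP,max_speed=.1)
bot.move_linear(sp(0,-30,170),RP,max_speed=.15); bot.pause(.2)
np.save("t7.npy",tool()); im=optics.read_camera("wrist"); cv2.imwrite("pics/w7.png",im[:,:,::-1]);print(telemetry.get_clock())
cv2.imwrite("pics/c7.png",cv2.resize(im[80:380,160:480],None,fx=2,fy=2,interpolation=2)[:,:,::-1])
C=cal("wrist",np.load("t7.npy"))
L=LID+[0,0,.005]; print("lid pred if seated on raised dock",proj(C,tp(N,L)), "if 2mm off", proj(C,tp(N,L+[.002,0,0]))[0])
print("dock pressed",proj(C,tp(N,LID)))
E
```

```text
[-0.2221  1.4454 11.6253] [3.1856 0.1384 2.5519]
[-1.6827  1.6945 11.1671] [ 0.3471 -0.5801 -0.3088] 0.050112568745883435
[-0.5715  1.4963 11.5545] [-0.7897 -0.6278 -0.0633] 0.06195816558272891
22.5667
lid pred if seated on raised dock [[341.4246 290.5303]
 [296.2503 290.5451]
 [294.8178 218.8294]
 [342.6548 218.8282]] if 2mm off [338.7683 290.5329]
dock pressed [[341.1157 287.7042]
 [296.6048 287.7184]
 [295.2177 216.9549]
 [342.3068 216.954 ]]
```

View pics/c7.png

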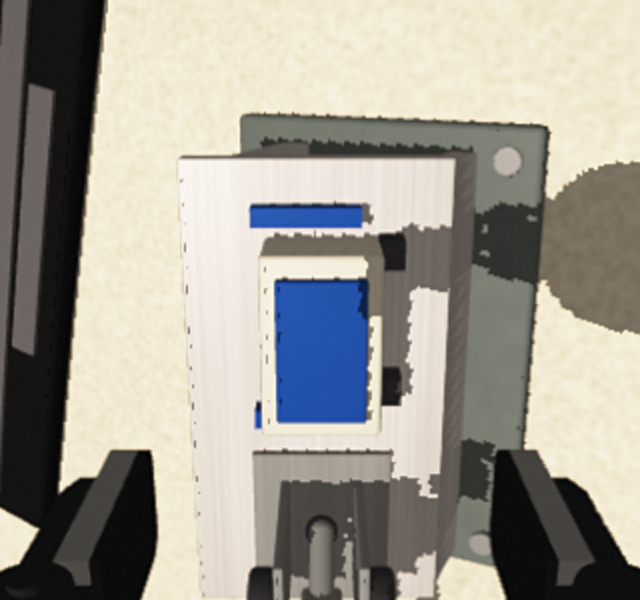

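```bash
cat >> h.py <<'E'
RB=R.from_matrix(N[:3,:3]@np.diag([1.,-1,-1])).as_rotvec()
def bar(deg,dy=0,dz=-14): a=np.radians(deg); return sp(-28,100+125*np.cos(a)+dy,60+125*np.sin(a)+dz)
E
python3 - <<'E'
from h import *
try:
    bot.move_linear(sp(-28,-20,235),RP,max_speed=.2)
    bot.movep(sp(-28,60,240),RB)
    effector.set_gripper(.040)
    bot.move_linear(bar(26,dz=60),RB,max_speed=.2); bot.pause(.2)
    np.save("t8.npy",tool()); im=optics.read_camera("wrist"); cv2.imwrite("pics/w8.png",im[:,:,::-1])
    C=cal("wrist",tool()); print("bar centre/ends pred",proj(C,tp(N,np.array([[0,212.3,114.8],[-45,212.3,114.8],[45,212.3,114.8]])/1e3)))
    print(telemetry.get_joints(),telemetry.get_clock())
except bot.PlanningError as e: print("ERR",e,telemetry.get_joints())
E
```

```text
bar centre/ends pred [[319.4327 198.5397]
 [319.681  275.0044]
 [319.1614 112.7013]]
[-0.4586 -0.073  -0.0836  2.0088  0.1802  0.7967 -1.9933] 25.7917
```

View pics/w8.png

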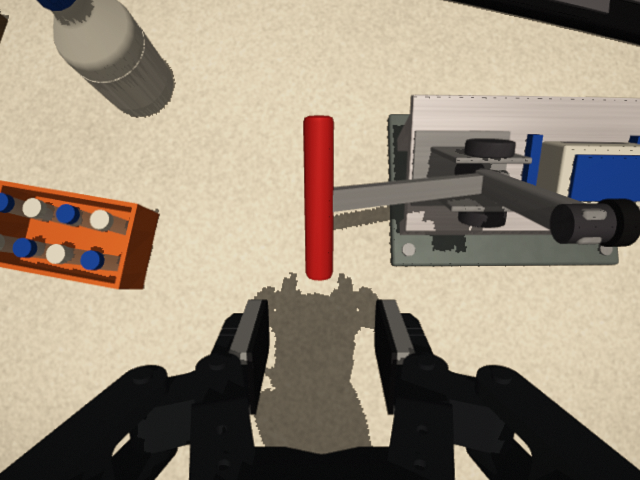

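```bash
python3 - <<'E'
from h import *
print(bot.move_linear(bar(26),RB,max_speed=.1,max_force=8))
effector.set_gripper(.026); bot.pause(.1); print(telemetry.get_gripper_width(),seatF())
for d in range(33,110,7):
    bot.move_linear(bar(d),RB,max_speed=.06); print(d,seatpos().round(1),seatF().round(1))
print(telemetry.get_clock())
E
```

```text
False
0.02576443232189533 [ 0.1875  0.4429 -0.1995]
33 [-27.4 204.6 114.7] [ 0.8 -0.2  0.6]
40 [-27.6 195.5 126.7] [ 0.3 -0.8 -0.4]
47 [-27.8 185.1 137.6] [-0.1  0.8 -0.3]
54 [-27.8 173.4 147.2] [-0.1 -0.  -0. ]
61 [-27.9 160.6 155.3] [ 0.5 -0.7 -0.4]
68 [-27.9 146.9 161.9] [-0.4 -0.6 -0.2]
75 [-28.  132.5 166.7] [0.2 0.4 0.1]
82 [-28.  117.6 169.7] [-0.2  1.  -0.9]
89 [-28.  102.4 171. ] [-0.2  0.4  0.1]
96 [-28.   87.1 170.3] [-0.8  1.2 -0.3]
103 [-28.1  72.1 167.7] [-0.   0.9  0.4]
31.5667
```

```bash
python3 - <<'E'
from h import *
im=optics.read_camera("side")[:,:,::-1]; a=cv2.resize(im[160:360,230:470],None,fx=2.5,fy=2.5,interpolation=2)
cv2.imwrite("pics/s9.png",a)
E
```

```text
(no output)
```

View pics/s9.png

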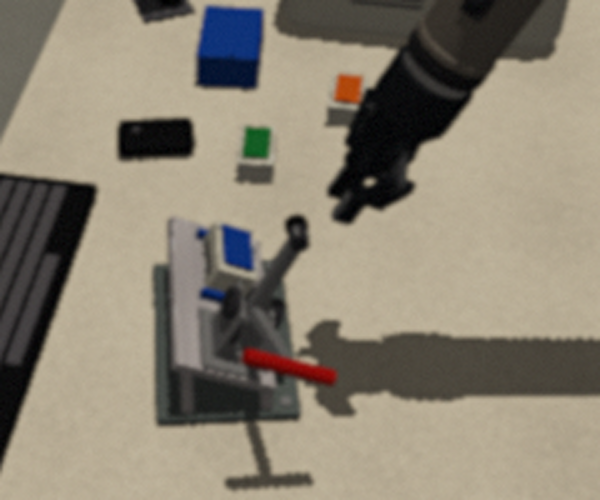

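```bash
cat >> h.py <<'E'
# handle angle d (deg), tool back direction angle t (deg), back-off off mm along back direction
def hp(d,t,off=0,x=-28,tan=0):
    a,c=np.radians([d,t]); b=np.array([0,np.cos(c),np.sin(c)])
    p=np.array([x,100+125*np.cos(a)-tan*np.sin(a),60+125*np.sin(a)+tan*np.cos(a)])+b*(off-16)
    z=-b; X=np.array([1.,0,0]); M=N[:3,:3]@np.c_[X,np.cross(z,X),z]
    return sp(*p),R.from_matrix(M).as_rotvec()
E
python3 - <<'E'
from h import *
print(seatpos())
for d,t in ((26,30),(26,40),(26,50),(26,60),(60,60),(60,75),(85,85),(112,100)):
    print(d,t,planner.inverse_kinematics(*hp(d,t)),planner.inverse_kinematics(*hp(d,t,60)) is not None)
E
```

```text
[-27.9982  72.3828 167.7828]
26 30 [-1.4807  0.8209  0.7515  1.6229  0.5016  1.341  -2.6318] True
26 40 [-0.6407  0.6167 -0.4784  1.6856  1.0203  1.6311 -3.0238] True
26 50 [-0.5871  0.479  -0.4679  1.7789  0.9626  1.43   -2.9535] True
26 60 [-0.514   0.3476 -0.4516  1.8644  0.8869  1.2167 -2.8504] True
60 60 [-0.4208  0.1925 -0.4539  1.9191  0.8203  1.2061 -2.7051] True
60 75 [-0.4168  0.0251 -0.2373  1.9988  0.55    0.9051 -2.3591] True
85 85 [-0.3525 -0.0892 -0.0022  2.0424  0.2039  0.7765 -1.8388] True
112 100 [-0.2714 -0.0352  0.3408  2.0203 -0.3855  0.8213 -1.0216] True
```

```bash
python3 - <<'E'
from h import *
tt=lambda d:55+(d-26)*.55
bot.move_linear(sp(-28,72,235),RB,max_speed=.2)
effector.set_gripper(.045)
p,r=hp(26,55,60); bot.movep(p,r)
p,r=hp(26,55); print(bot.move_linear(p,r,max_speed=.1,max_force=10))
effector.set_gripper(.005,35); w=telemetry.get_gripper_width(); print("w",w,seatF(),seatpos(),telemetry.get_clock())
if .012<w<.02:
    for d in (33,40,47,54,61):
        bot.move_linear(*hp(d,tt(d)),max_speed=.05); print(d,seatF().round(1),round(telemetry.get_gripper_width(),4))
    im=optics.read_camera("side")[:,:,::-1]; cv2.imwrite("pics/s10.png",cv2.resize(im[160:360,230:470],None,fx=2.5,fy=2.5,interpolation=2))
print(telemetry.get_clock())
E
```

```text
False
w 0.005319604694003314 [-0.374   2.0799  6.5546] [-27.4896 204.5836 103.1622] 34.9333
34.9333
```

```bash
python3 - <<'E'
from h import *
t=tool(); np.save("t11.npy",t); im=optics.read_camera("wrist"); cv2.imwrite("pics/w11.png",im[:,:,::-1])
s=optics.read_camera("side"); c=optics.read_camera("scene")
a=im[40:400,150:510]
b=cv2.resize(s[220:350,260:400],(420,390),interpolation=2); d=cv2.resize(c[160:230,310:400],(360,230),interpolation=2)
o=np.zeros((600,790,3),np.uint8); o[:360,:360]=a; o[:390,365:785]=b; o[365:595,:360]=d
cv2.imwrite("pics/c11.png",o[:,:,::-1])
C=cal("wrist",t); print(proj(C,tp(N,np.array([[0,212.3,114.8],[-45,212.3,114.8],[45,212.3,114.8]])/1e3))-[150,40])
r=models.trace("wrist","handle_bar"); print([(x["conf"],x["box"]) for x in r]); print(seatF())
E
```

```text
[[173.0833 202.7562]
 [172.9621 306.7983]
 [173.2143  78.7976]]
[(0.69, [297.3, 122.6, 632.2, 359.5]), (0.43, [296.3, 93.7, 631.4, 360.6])]
[-0.1054  1.3309  5.999 ]
```

View pics/c11.png

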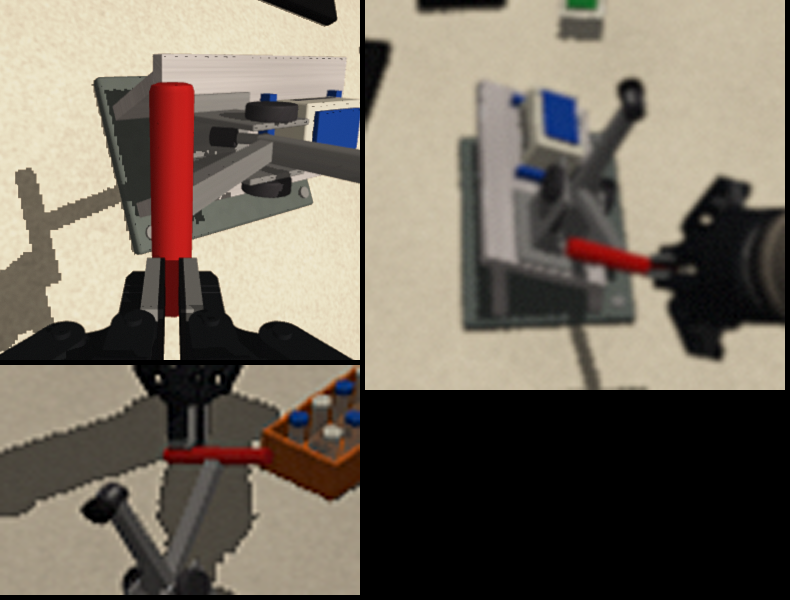

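```bash
python3 - <<'E'
from h import *
def edges(f,rows):
    im=cv2.imread(f).astype(int); o=[]
    for v in rows:
        m=(im[v,:,2]>110)&(im[v,:,1]<70)&(im[v,:,0]<70); u=np.where(m)[0]; u=u[(u>280)&(u<350)]
        if len(u): o.append((u.min()-.5,u.max()+.5,v))
    return np.array(o)
E8=edges("pics/w8.png",range(130,265,8)); E11=edges("pics/w11.png",range(135,290,8))
print(E8[::4],E11[::4])
def res(q,C,E):
    # bar axis along seat x at (y,z): silhouette edges
    y,z,rad=q[0],q[1],.008; o=[]
    xs=np.linspace(-.06,.06,61)
    cam=(C[2][:3,3]-N[:3,3])@N[:3,:3]
    d=cam[1:]-[y,z]; L=np.hypot(*d); base=np.arctan2(d[1],d[0]); off=np.arccos(rad/L)
    for s in (1,-1):
        a=base+s*off; P=np.c_[xs,np.full(61,y+rad*np.cos(a)),np.full(61,z+rad*np.sin(a))]
        uv=proj(C,tp(N,P)); k=np.argsort(uv[:,1]); o.append(np.interp(E[:,2],uv[k,1],uv[k,0]))
    o=np.sort(np.array(o),0); return np.r_[o[0]-E[:,0],o[1]-E[:,1]]
C8=cal("wrist",np.load("t8.npy"));C11=cal("wrist",np.load("t11.npy"))
for n,f in (("8",lambda q:res(q,C8,E8)),("11",lambda q:res(q,C11,E11)),("both",lambda q:np.r_[res(q,C8,E8),res(q,C11,E11)])):
    r=least_squares(f,[.212,.115],x_scale=.01); print(n,r.x*1e3,np.abs(r.fun).mean())
print((C11[2][:3,3]-N[:3,3])@N[:3,:3]*1e3, np.load("t11.npy")[:3,:3].T@N[:3,:3], tp(np.linalg.inv(N),np.load("t11.npy")[:3,3][None])*1e3)
m=cv2.imread("pics/w11.png")[325:395:6,300:346:3]; print(m[:,:,2])
E
```

```text
[[304.5 332.5 130. ]
 [305.5 332.5 162. ]
 [305.5 332.5 194. ]
 [305.5 331.5 226. ]
 [305.5 332.5 258. ]] [[307.5 343.5 135. ]
 [307.5 343.5 167. ]
 [307.5 343.5 199. ]
 [307.5 342.5 231. ]
 [308.5 341.5 263. ]]
8 [213.1246  92.5145] 0.312465898776039
11 [190.7529  85.7694] 0.32820975593902374
both [212.527  116.1624] 3.051389369106975
[ 50.7646 298.5085 237.3879] [[ 1.      0.001   0.0017]
 [-0.0001 -0.8197  0.5728]
 [ 0.002  -0.5728 -0.8197]] [[-27.4896 204.5836 103.1622]]
[[ 94  95  95  26  15  69  91  89  90  86  15  15  96  96  95  94]
 [ 93  94  96  22  15  52  90  90  90  85  14  14  95  94  95  94]
 [ 95  95  95  15  15  52  89  89  90  85  11  14  95  94  94  95]
 [ 96  95  96  13  15  52  90  88  90  86  12  15  95  95  95  95]
 [124 122 123  21  23  67  88  89  89  86  13  22 103 123 124  66]
 [ 16 100 143  26  27  67  87  85  86 121   6  13  57  66  16  19]
 [ 17  15  68  10  10 239 229 235 238 236   4  14  26  18  16  16]
 [ 19  18  18  13  11 238 229 228 228 237  10  14  11  16  19  17]
 [ 16  17  19  14  10 230 231 234 236 235  11  14  12  12  18  17]
 [ 17  20  11  14  10 235 235 236 234 239  27  12   7  10  18  17]
 [ 17  12  12  14   8 236 232 232 231 235  36  13  11  12  15  17]
 [ 15  13   9  14   7 236 228 234 236 235  45  12   8  11  10  12]]
```

```bash
python3 - <<'E'
from h import *
effector.set_gripper(.045); print(seatF(),seatpos(),telemetry.get_gripper_width())
p,r=hp(26,55,-9); print(bot.move_linear(p,r,max_speed=.08,max_force=12),seatpos(),seatF())
effector.set_gripper(.005,35); w=telemetry.get_gripper_width(); print("w",w,seatF(),seatpos(),telemetry.get_clock())
np.save("t12.npy",tool()); im=optics.read_camera("wrist"); cv2.imwrite("pics/w12.png",im[:,:,::-1])
E
```

```text
[ 0.5043  0.9277 -0.0563] [-28.1286 202.9267 101.501 ] 0.04528637067814175
False [-28.4403 196.7986  93.8086] [-0.2703 -0.0336 -0.1661]
w 0.014570006673561457 [-0.4475  1.0799  0.5479] [-27.9609 198.2445  94.4657] 36.2333
```

```bash
python3 - <<'E'
from h import *
tt=lambda d:55+(d-26)*.55
for d in (34,42,50,58,66,74,82,90,98,106,111):
    p,r=hp(d,tt(d),-9); st=bot.move_linear(p,r,max_speed=.07,max_force=45)
    f=seatF(); w=telemetry.get_gripper_width(); print(d,st,f.round(1),round(w,4),round(telemetry.get_clock(),2))
    if st or w<.011: break
C=cal("wrist",tool()); im=optics.read_camera("wrist"); cv2.imwrite("pics/w13.png",im[:,:,::-1])
s=optics.read_camera("side"); cv2.imwrite("pics/s13.png",s[:,:,::-1])
E
```

```text
34 False [  1.8   1.2 -16.6] 0.0142 36.66
42 False [  2.9   4.1 -14.7] 0.0145 37.03
50 False [  1.7   5.3 -13.4] 0.0144 37.41
58 False [ 1.3  5.6 -7.8] 0.014 37.78
66 False [-2.2  6.6  2.3] 0.0141 38.16
74 False [-2.3  0.3  9.7] 0.0141 38.53
82 False [-0.7 -8.1  6.2] 0.014 38.91
90 False [  0.  -12.5   0.9] 0.0141 39.28
98 False [  0.8 -12.2  -4.5] 0.0138 39.66
106 False [  0.7 -10.5  -7.8] 0.0141 40.03
111 False [-2.2 -2.4  7.4] 0.0143 40.33
```

```bash
python3 - <<'E'
from h import *
tt=lambda d:55+(d-26)*.55
p,r=hp(113,tt(112),-9); print(bot.move_linear(p,r,max_speed=.03,max_force=15),seatF(),seatpos())
bot.pause(.3); print(seatF(),seatpos())
x=seatpos(); c=np.radians(tt(112)); b=np.array([0,np.cos(c),np.sin(c)])
bc=x+25*b-[0,100,60]; print("handle deg from tool",np.degrees(np.arctan2(bc[2],bc[1])),np.hypot(*bc[1:]))
np.save("rel.npy",x)
effector.set_gripper(.045); print(seatF(),seatpos())
bot.move_linear(sp(*(x+55*b)),r,max_speed=.12); t0=telemetry.get_clock()
bot.pause(1.2)
im=optics.read_camera("wrist"); cv2.imwrite("pics/w14.png",im[:,:,::-1]); np.save("t14.npy",tool())
s=optics.read_camera("side"); cv2.imwrite("pics/s14.png",s[:,:,::-1])
r=models.trace("side","handle_bar"); print([(q["conf"],q["box"]) for q in r[:2]])
D=cal("side")
def red(C,deg): 
    a=np.radians(deg); return proj(C,tp(N,np.array([[-45,100+125*np.cos(a),60+125*np.sin(a)],[45,100+125*np.cos(a),60+125*np.sin(a)]])/1e3))
h=cv2.inRange(s,(100,0,0),(255,60,60)); v,u=np.where(h[230:330,290:400]); print("red seen",u.min()+290,u.max()+290,v.min()+230,v.max()+230)
for dg in (26,105,112,115): print(dg,red(D,dg).ravel())
W=cal("wrist",np.load("t14.npy")); h=cv2.inRange(im,(100,0,0),(255,60,60)); v,u=np.where(h); print("wrist red",np.median(u),v.min(),v.max(),[red(W,g).ravel() for g in(108,112,115)])
print(telemetry.get_clock())
E
```

```text
True [-0.6845  1.1562  7.011 ] [-27.9766  58.6266 153.0143]
[-0.7375  0.8128  8.0925] [-27.938   58.6117 153.033 ]
handle deg from tool 111.68795341471026 126.40748436467311
[ 0.1763  1.267  -0.1611] [-29.1415  57.3488 151.6552]
[(0.78, [326.1, 236.0, 369.0, 297.1])]
red seen 334 367 231 245
26 [363.636  310.1426 327.7624 301.1954]
105 [369.4013 245.5468 335.7817 235.2749]
112 [367.6087 242.6408 334.3512 232.4133]
115 [366.7569 241.6205 333.6552 231.4197]
wrist red 320.0 116 302 [array([304.6824, 297.5452, 302.2362, 113.7639]), array([321.6713, 296.5391, 321.6953, 113.6716]), array([334.1525, 295.4462, 335.9677, 113.5942])]
43.325
```

```bash
python3 - <<'E'
from h import *
tt=lambda d:55+(d-26)*.55
p,r=hp(112,tt(112),-9); print(bot.move_linear(sp(*np.load("rel.npy")),r,max_speed=.12,max_force=12))
effector.set_gripper(.005,35); w=telemetry.get_gripper_width(); print("w",w,seatF())
assert .012<w<.02
for d in (106,98,90,82,74,66,58,50,42,34,27.5):
    p,r=hp(d,tt(d),-9); st=bot.move_linear(p,r,max_speed=.07,max_force=45)
    f=seatF(); w=telemetry.get_gripper_width(); print(d,st,f.round(1),round(w,4),round(telemetry.get_clock(),2))
    if st or w<.011: break
p,r=hp(25,55,-9); print(bot.move_linear(p,r,max_speed=.03,max_force=10),seatF(),seatpos())
E
```

```text
False
w 0.014359738484247387 [-0.3076  0.4898  6.9978]
106 False [ -0.1 -12.2  -3.1] 0.0141 44.62
98 False [ -1.6 -15.8   1. ] 0.0144 44.99
90 False [ -5.  -15.9  18.3] 0.0141 45.37
82 False [-4.7 -9.3 24.3] 0.0142 45.74
74 False [-3.3 -0.5 18.1] 0.014 46.12
66 False [-2.2  4.9  9.7] 0.0144 46.49
58 False [ 0.5  7.4 -1.7] 0.0141 46.87
50 False [ 2.   8.2 -8.1] 0.0142 47.24
42 False [  3.2   7.3 -10.2] 0.0141 47.62
34 False [  3.    7.5 -10.7] 0.0133 47.99
27.5 False [0.3 5.3 5.1] 0.0136 48.33
True [1.2313 0.181  6.6284] [-27.9621 200.0841  96.7975]
```

```bash
python3 - <<'E'
from h import *
effector.set_gripper(.05)
p,r=hp(26,55,70); bot.move_linear(p,r,max_speed=.12)
bot.movep(sp(-28,120,250),RB); bot.movep(sp(0,-30,235),RP); bot.move_linear(sp(0,-30,170),RP,max_speed=.15); bot.pause(.2)
t=tool(); np.save("t15.npy",t); im=optics.read_camera("wrist"); cv2.imwrite("pics/w15.png",im[:,:,::-1])
s=optics.read_camera("side"); cv2.imwrite("pics/s15.png",s[:,:,::-1])
def lid(f):
    i=cv2.imread(f); h=cv2.inRange(cv2.cvtColor(i,cv2.COLOR_BGR2HSV),(105,150,40),(125,255,255)); n,l,st,ce=cv2.connectedComponentsWithStats(h)
    k=l[250,322]; q=cv2.minAreaRect(cv2.findContours((l==k).astype(np.uint8),0,1)[0][0]); return st[k],q
for f,tt in (("pics/w7.png","t7.npy"),("pics/w15.png","t15.npy")):
    C=cal("wrist",np.load(tt)); print(lid(f),"raised",proj(C,tp(N,LID+[0,0,.005])).ravel(),"flush",proj(C,tp(N,LID)).ravel())
h=cv2.inRange(s,(100,0,0),(255,60,60)); v,u=np.where(h[230:330,290:400]); print("red seen",u.min()+290,u.max()+290,v.min()+230,v.max()+230)
a=cv2.resize(im[100:320,200:420],(440,440),interpolation=2); b=cv2.resize(s[215:345,270:390],(350,380),interpolation=2)
o=np.zeros((445,795,3),np.uint8);o[:440,:440]=a;o[:380,445:]=b; cv2.imwrite("pics/c15.png",o[:,:,::-1]); print(telemetry.get_clock())
E
```

```text
(array([ 298,  220,   46,   71, 3190], dtype=int32), ((320.5, 255.0), (70.0, 45.0), 90.0)) raised [341.4216 290.5281 296.2475 290.5432 294.8145 218.8278 342.6512 218.8263] flush [341.1127 287.7021 296.6021 287.7165 295.2145 216.9533 342.3033 216.9522]
(array([ 302,  220,   45,   69, 3038], dtype=int32), ((323.9999694824219, 254.0), (43.99999237060547, 67.99998474121094), -0.0)) raised [344.8393 290.8725 300.0132 290.8131 298.7918 219.6737 346.2243 219.7202] flush [344.5141 288.0733 300.3418 288.0154 299.1601 217.8143 345.8568 217.8596]
red seen 328 363 300 313
52.8667
```

View pics/c15.png

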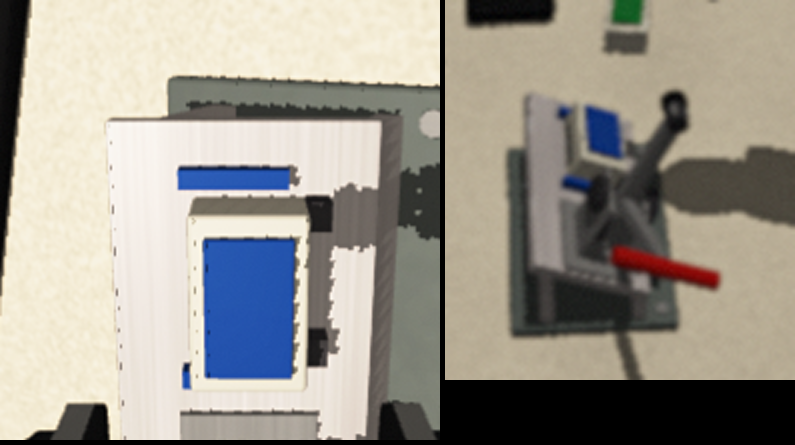

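```bash
python3 - <<'E'
from h import *
job.job_done(); print(telemetry.get_clock())
E
```

```text
the job is handed in; nothing more can be done
the job is handed in; nothing more can be done
```

The job is handed in at about 53 s of robot time, of the 72 s allowed. The blue-lid cartridge is in the nest, clamped once and released, and the handle is fully open again.

- **Placing:** I slid the cartridge against the bottom stops at about 4 N and let it down by force. While it was held against the stops, the downward force briefly reached about 7 N, right at the dock's limit. I eased off before letting go. The tool did not sink, and the picture afterwards showed the lid still at the raised-dock height.
- **Clamping:** The first two tries at the handle missed: one slid off the T-bar and one closed short of it. Neither moved the handle. With a deeper grip I swung it over to about 111.6 degrees (1.49 rad, against 1.50 for a docked cartridge). It held by itself for more than 1.2 s.
- **Opening:** I then swung the handle back to its stop and withdrew the arm.
- **Last checks:** The cartridge is against both stops and between the guides, and the red bar is back at its starting pixels. The lid image fits the flush height better than the raised one, by only 1–2 pixels, so "fully down" rests on that and the clamp angle.
- **Not checked:** I did not measure the bystanders again. Nothing looked moved in the parts of the pictures I saw, and the arm had no contact with them.

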